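# Lower the die lift with its release valve

### The arm

A 6-joint arm with a two-finger parallel gripper is mounted at the origin on a cart in front of the work surface, level with it; the furniture and walls round the work are solid. World frame = base frame: x ahead of the robot, y to its left, z up, the work surface at z = 0. Lengths are in mm, angles in rad, forces in N, time in s.
With the tool pointing down it reaches from about 300 to 775 mm from the base axis. Payload 14.6 kg.
Tool frame: the origin (TCP) lies on the centre line of the jaws, within the pads' length; the fingertips stand 8 mm ahead of it and the grasp point (between the pads) lies 11 mm behind it; z points along the fingers, y is the direction in which the jaws open and shut (so a half turn about z gives the same grasp; the last joint's range is limited). The gripper opens to 94 mm and grips with 3 to 60 N. Pads are 16 mm wide; open, the fingers measure 119 mm over their backs; the gripper's body (75 mm by 177 mm) begins 78 mm behind the grasp point.
Start: joints at [1.076, 0.3, 1.521, -0, 1.321, -0.067], TCP at [228.175, 500.425, 176.846] pointing down, gripper open.
Joint ranges: [-3.03, 3.03], [-0.79, 2.21], [0.23, 2.52], [-1.04, 4.18], [0, 3.07], [-2.55, 2.55]. Speed limits (rad/s): [2.22, 2.22, 2.57, 3.14, 3.14, 3.14].

### API

Orientations are given as [roll, pitch, yaw] about the fixed x, y, z axes, in that order (R = Rz(yaw) Ry(pitch) Rx(roll)).
In Python, from cell import read_state, cams, manip gives the robot as it stands.
- The arm moves only by the shell command python3 -m handwheel 'ROWS' [OPENING] [FORCE]. ROWS is JSON, a list of rows, each a list of 4 numbers: the shift along the tool's x, y, z in m, then the turn about the tool's z in degrees. In form: [[dx, dy, dz, turn], ...]. A call has 1 to 5 rows; each row is the pose to reach, as a shift and turn from the pose measured when the call began, along the tool's axes at that moment; what a row does not reach only later rows make up. A row lasts 1/8 s, in which the tool goes at most 62.5 mm and 10.7 degrees, less where a joint would pass 70% of its speed; a pose out of reach is approached as far as the arm can. A call with a gripper value outside its range is refused whole. OPENING is the closure, from 0 (fully open) to 1 (shut), set as the call begins (- or left out, the last holds). The fingers move at their own pace and stop on an object; FORCE is the grip in N (left out, the last holds). Time passes only in rows, so rows that repeat a pose let the fingers close. It gives the time, the measured TCP pose, the force and the opening at its end, in the units of the state.
- read_state(): the state, without advancing time (a new reading comes with each control period).
- cams.camera(name): name is "scene" or "top"; returns the picture (420x560x3 uint8, red, green, blue); there is no depth.
- cams.get_calibration(name): a dict with "vertical_fov" (degrees; the focal length in pixels is half the picture's height over the tangent of half this angle, whatever the lens; pixels are square), "cx", "cy" (the principal point, pixels), "R" (3x3) and "t" (3): a world point X has camera coordinates R X + t. Camera axes: x right, y down, z forward; pixel columns grow to the right and rows downward; lengths in mm; the calibration is good to about 2 mm. A picture is of the moment at which its call begins. get_calibration takes no time and is no camera call.
- manip.sign_off(): hands the job in, once; it reports no verdict.
The state is a dict: "clock": time; "joints": joint angles; "qd": joint speeds; "effort": joint torques, N m; "eef_pos": TCP position; "eef_rot": TCP orientation; "wrist_force": force on the tool from outside, world axes, zero at the start; "moment": the same for the moment, N m; "finger_gap": finger opening in mm.
Only numpy, scipy, OpenCV 4.12 (cv2) and the standard library are available. Lean on these libraries where they do the work, as an engineer would, in place of code of your own. Each camera call takes 0.05 s, during which the arm holds its last target. There are 200 camera calls.

### The job

The die on the small hydraulic lift is raised: crack the red release lever open a little, counter-clockwise, so that the table comes down slowly, never faster than about 4 cm per second, until it sits on its rests. Then turn the lever fully shut again and nip it up snug against its stop post, pushing at the knob with about 15 N for half a second but never forcing it, and let go. Do not touch the table or the die, and leave the wheel, loupe and oil bottle standing in front of the lift where they are.

Things in the scene. Friction and masses are not known exactly. Their poses are not given: they have to be found in the camera images.
- lift: The blue bench-top die lift, fixed to the bench: base plate 110 x 270 x 14 mm, origin at the centre of the underside, z up. A cylinder with the lift table (110 x 100 mm, black) stands towards -y (70 mm from the origin), the aluminium valve block with the red release lever towards +y. Under two table edges stand rests whose tops are 90 mm above the bench.
- ram (a joint): Height of the lift table above its rests, m: 0 = sitting on the rests, up to 0.068 raised. With the valve shut it stays where it is. The table carries a bolted-on black die, 46 x 49 x 22 mm; their weight together is not known (about 10 to 20 N). Past a cracking angle of the lever it sinks at a steady speed that grows by about 10 to 25 mm/s for every further 0.1 rad of opening; turning back past the cracking angle stops it within about 0.1 s.
- table_top (a point): Centre of the upper face of the lift table (under the die); 100 mm above the bench when it sits on the rests.
- valve (a joint): Angle of the red release lever, rad, about its vertical axis: 0 = shut (lever touching its stop post), grows counter-clockwise seen from above, up to 1.3. The table starts to sink at a cracking angle that depends on the hidden load and friction, somewhere from 0.15 to 0.75. The lever stays where it is left; moving it takes about 3.5 N at the knob.
- grip (a point): Centre of the upright red knob on the end of the lever, where it is to be gripped or pushed: a cylinder 15 mm in diameter, from 12 mm below this point (a 20 mm wide foot below that) to 17 mm above it. It circles the lever's axis at 70 mm. It turns with the lever but is round, so that a gripper need not turn with it. Its x axis points outward along the lever.
- valve_axis (a point): Point on the lever's vertical turning axis, at the height of the knob's centre (101 mm above the bench); z up.
- stop_post: Upright rubber-sleeved post, 10 mm thick, top 77 mm above the bench (below the top of the lever arm), origin at its foot. The shut lever lands on it 52 mm from the lever's axis; stiff contact. When shut at the end it must be pressed with at least 8 N for 0.2 s, never over 25 N. Of a push at the knob 3.5 N is lost in turning; the rest acts 1.35 times on the post (15 N at the knob: 15 N there).
- wheel_mid (a point): Loose bystander: black feed wheel with a white hub, 45 mm in diameter, 18 mm high; the point is its centre.
- loupe_mid (a point): Loose bystander: black loupe, 34 mm in diameter, 26 mm high; the point is its centre.
- bottle_mid (a point): Loose bystander: white oil bottle with a blue cap, 38 mm in diameter, 125 mm high, beside the lift; the point is its centre.

How it is judged:
By the outcome, as a careful person would: the job done as asked, in the order asked, and still so for the second after the job is handed in, with the robot touching nothing.
It also fails if it takes over 69 s, if anything falls off the work surface, if the arm or the gripper's body presses on something with over 40 N, if the wrist force passes 120 N, or if a joint passes its speed limit or range.

## Working session

There is one attempt and no reset: what is moved stays moved. The work goes in short steps, Python scripts to look and compute and a shell command to move; the robot and the scene stay as the last step left them, time stands still between calls to the robot, and variables do not carry over. Pictures are saved under pics/ and viewed, about 8 in all and at most 12, crops included, and the job is handed in when it is done.

```bash
ls; mkdir -p pics; python3 - <<'E'
from cell import read_state,cams
import cv2,numpy as np
print(read_state())
for n in ("scene","top"):
    p=cams.camera(n); cv2.imwrite(f"pics/{n}0.png",p[:,:,::-1]); print(n,cams.get_calibration(n))
E
```

```text
pics
{'clock': 0.0, 'joints': array([ 1.07639450e+00,  3.00492526e-01,  1.52159189e+00, -9.89780818e-06,
        1.32068362e+00, -6.66130634e-02]), 'qd': array([ 1.18943276e-03,  1.27460597e-03, -3.03832819e-05, -1.60519849e-03,
       -2.36460590e-03, -8.20257950e-04]), 'effort': array([-6.97155301e-04, -5.31798899e+01, -3.52729225e+01,  7.08265649e-02,
        2.44396616e-02, -9.28133227e-05]), 'eef_pos': array([228.04331835, 500.16919086, 176.27002309]), 'eef_rot': array([-3.14041924e+00, -6.86722261e-05,  2.71380631e+00]), 'wrist_force': array([ 0.19010704, -0.24953999, -0.41375306]), 'moment': array([-0.04890763,  0.03111316,  0.01095148]), 'finger_gap': 93.78284913780793}
scene {'vertical_fov': 52.10731521742098, 'cx': 284.6575363302761, 'cy': 208.30513156917397, 'R': array([[ 0.49648489, -0.86774622,  0.02278709],
       [-0.51656726, -0.31644944, -0.7956243 ],
       [ 0.69761094,  0.38324437, -0.60536165]]), 't': array([-481.97372015,  240.31887587,  654.96123853])}
top {'vertical_fov': 42.376782968869804, 'cx': 281.1674808281455, 'cy': 204.6435722331209, 'R': array([[-0.02579726, -0.99963133, -0.00846836],
       [-0.97993186,  0.02696201, -0.1975009 ],
       [ 0.19765641,  0.00320343, -0.98026613]]), 't': array([-254.21355274,  528.55879958,  866.72431047])}
```

View pics/scene0.png

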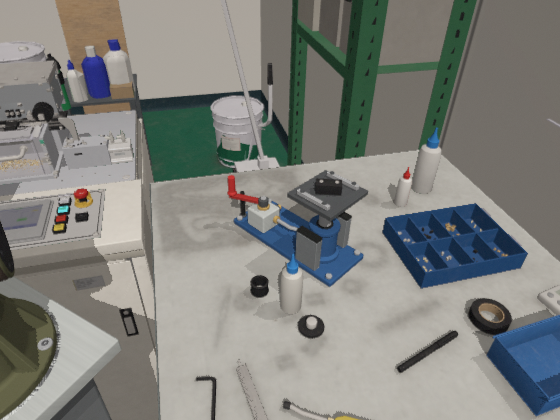

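View pics/top0.png

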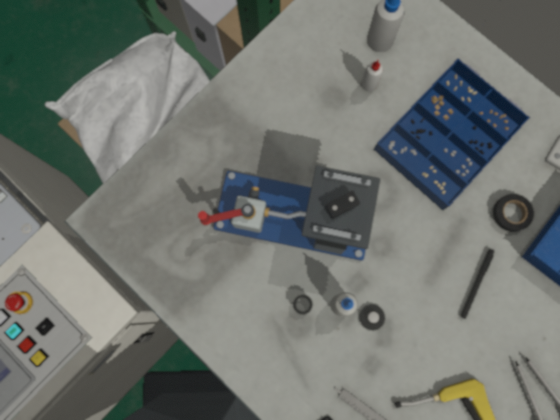

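The scene view shows the lift in the middle, with the red knob at about (231,185), the bottle at (291,290), the loupe at (260,287) and the wheel at (311,326). In the top view the knob is at about (204,217), the lever hub at (248,211), the table at (343,207), the loupe at (303,304), the bottle cap at (346,304) and the wheel at (372,317).

```bash
cat > h.py <<'E'
import numpy as np,cv2
from cell import cams,read_state
def cal(n):
    c=cams.get_calibration(n); return 210/np.tan(np.radians(c["vertical_fov"])/2),c["cx"],c["cy"],np.array(c["R"]),np.array(c["t"])
def ray(n,u,v):
    f,cx,cy,R,t=cal(n); return -R.T@t, R.T@np.array([(u-cx)/f,(v-cy)/f,1])
def plane(n,u,v,z):
    o,d=ray(n,u,v); return o+d*(z-o[2])/d[2]
def proj(n,X):
    f,cx,cy,R,t=cal(n); p=R@np.array(X,float)+t; return np.array([cx+f*p[0]/p[2],cy+f*p[1]/p[2]])
def tri(a,b):
    A=[];B=[]
    for n,(u,v) in (("scene",a),("top",b)):
        o,d=ray(n,u,v); d/=np.linalg.norm(d); P=np.eye(3)-np.outer(d,d); A.append(P);B.append(P@o)
    X=np.linalg.lstsq(np.vstack(A),np.hstack(B),rcond=None)[0]
    return X,[np.round(proj("scene",X)-a,1),np.round(proj("top",X)-b,1)]
def red(p):
    h=cv2.cvtColor(p,cv2.COLOR_RGB2HSV); return (((h[...,0]<8)|(h[...,0]>172))&(h[...,1]>150)&(h[...,2]>70)).astype(np.uint8)
E
python3 - <<'E'
from h import *
s=cv2.imread("pics/scene0.png");t=cv2.imread("pics/top0.png")
for n,p,(x0,y0,x1,y1) in (("s",s,(210,160,290,240)),("t",t,(180,180,280,250))):
    m=red(p[:,:,::-1])[y0:y1,x0:x1]; k,l,st,c=cv2.connectedComponentsWithStats(m)
    for i in range(1,k):
        if st[i,4]>15: print(n,st[i],c[i]+[x0,y0])
a=cv2.resize(s[160:250,210:310],(400,360),interpolation=cv2.INTER_CUBIC)
b=cv2.resize(t[170:260,180:280],(400,360),interpolation=cv2.INTER_CUBIC)
cv2.imwrite("pics/z0.png",np.hstack([a,b]))
for nm,a,b in (("cap",(293,258),(346,302)),):
    print(nm,tri(a,b))
print("loupe",plane("top",303,304,26),plane("scene",260,281,26));print("wheel",plane("top",372,317,18),plane("scene",311,324,18))
E
```

```text
s [ 18  15  30  29 270] [238.24814815 191.75555556]
t [ 19  30  42  14 239] [217.22594142 216.13389121]
cap (array([ 355.67109024, -363.63006571,  114.71800961]), [array([-0.4,  0. ]), array([ 0.4, -0.3])])
loupe [ 355.46270036 -300.40980211   26.        ] [ 355.88348774 -300.02472374   26.        ]
wheel [ 331.03326869 -416.17046374   18.        ] [ 324.45237086 -419.47529253   18.        ]
```

View pics/z0.png

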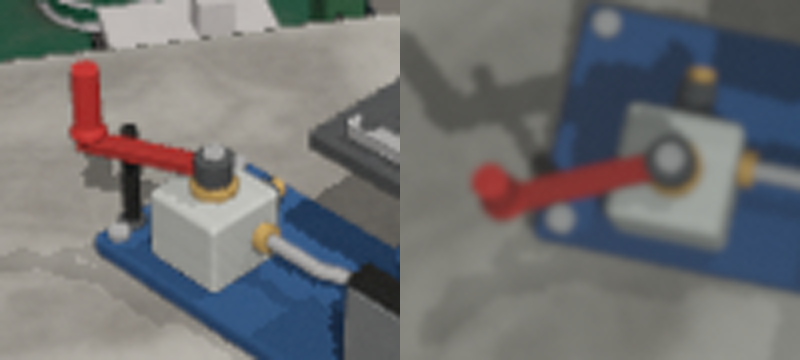

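The zoomed crop shows the knob top at scene (231.2,176.5) and top (202.5,215.3). The hub top is at scene (263.2,198) and top (247.8,209.5). The post is on the lever's +x side, touching it, so opening moves the knob towards -x.

```bash
python3 - <<'E'
from h import *
K,e=tri((231.2,177),(202.5,215.3));print("knobtop",K,e)
H,e=tri((263.2,197.5),(247.8,209.5));print("hub",H,e)
print("knob top z118",plane("scene",231.2,177,118),plane("top",202.5,215.3,118))
for z in (90,95,100): print("hub",z,plane("scene",263.2,197.5,z),plane("top",247.8,209.5,z))
# lift axis direction from plate corner bolts in top view
a=plane("top",180+206/4,170+22/4,14);b=plane("top",180+160/4,170+218/4,14);print("bolts",a,b)
print("table corners",[np.round(plane("top",*c,168)) for c in ((317,166),(380,173),(372,248),(305,240))])
print("post",plane("top",180+142/4,170+162/4,77),plane("scene",210+128/4,160+128/4,77))
E
```

```text
knobtop [ 494.29989875 -144.69638792  118.61289746] [array([ 0.1, -0. ]), array([-0.1,  0.1])]
hub [ 507.8714216  -213.0775359    84.83796737] [array([ 0.4, -0. ]), array([-0.4,  0.3])]
knob top z118 [ 494.87994433 -143.89092104  118.        ] [ 494.58642569 -144.83399941  118.        ]
hub 90 [ 501.34083182 -216.29361056   90.        ] [ 507.32163147 -214.05757349   90.        ]
hub 95 [ 495.49411496 -219.99832279   95.        ] [ 506.35139307 -214.38877491   95.        ]
hub 100 [ 489.6473981  -223.70303503  100.        ] [ 505.38115467 -214.71997633  100.        ]
bolts [ 584.73005633 -180.73548123   14.        ] [ 496.6052423  -159.86494408   14.        ]
table corners [array([ 556., -324.,  168.]), array([ 542., -417.,  168.]), array([ 430., -399.,  168.]), array([ 445., -302.,  168.])]
post [ 509.62715672 -160.01179234   77.        ] [ 509.95418735 -158.24133817   77.        ]
```

```bash
python3 - <<'E'
from h import *
print("estop",tri((82,193),(15,300)));print("green/cyan btn",tri((64,210),(14,330)));print("yellow",tri((60,237),(38,357)))
E
python3 -m handwheel '[[0,0,-0.05,0],[0,0,-0.1,0],[0,0,-0.124,0],[0,0,-0.124,0]]' 0
```

```text
estop (array([374.00850687, 185.25061439,  28.86651656]), [array([0.4, 0. ]), array([-0.4,  0.4])])
green/cyan btn (array([324.78685261, 192.18754141,  10.00649904]), [array([0.1, 0. ]), array([-0.1,  0.1])])
yellow (array([278.31997835, 160.82021884, -20.04105177]), [array([-0.5, -0. ]), array([ 0.5, -0.4])])
clock: 0.6
eef_pos: [228.3, 500.7, 301.4]
eef_rot: [3.14, 0.0, 2.714]
wrist_force: [0.2, 0.0, -0.7]
finger_gap: 93.7
```

```bash
python3 -m handwheel '[[-0.045,-0.042,0,0],[-0.09,-0.084,0,0],[-0.135,-0.126,0,0],[-0.18,-0.168,0,0],[-0.225,-0.21,0,0]]' && python3 -m handwheel '[[-0.045,-0.042,0,0],[-0.09,-0.084,0,0],[-0.135,-0.126,0,0],[-0.18,-0.168,0,0],[-0.225,-0.21,0,0]]'; python3 -m handwheel '[[0,0,0,10],[0,0,0,20],[0,0,0,30],[0,0,0,40],[0,0,0,50]]' | sed -n 1,4p;  python3 -m handwheel '[[0,0,0,4],[0,0,0,4]]'
```

```text
clock: 1.23
eef_pos: [345.8, 214.2, 299.4]
eef_rot: [-3.141, -0.001, 2.714]
wrist_force: [2.0, -0.2, -0.4]
finger_gap: 93.9
clock: 1.85
eef_pos: [463.5, -72.2, 297.4]
eef_rot: [-3.141, -0.003, 2.714]
wrist_force: [0.8, 0.4, 0.3]
finger_gap: 94.2
clock: 2.48
eef_pos: [463.0, -72.1, 295.5]
eef_rot: [-3.136, -0.003, 1.835]
wrist_force: [-0.1, 0.6, 1.2]
clock: 2.72
eef_pos: [462.6, -72.0, 293.8]
eef_rot: [-3.134, -0.004, 1.766]
wrist_force: [0.4, -0.7, -0.5]
finger_gap: 94.0
```

```bash
python3 -m handwheel '[[-0.039,0.0085,0.02,0],[-0.077,0.017,0.05,0],[-0.077,0.017,0.1,0],[-0.077,0.017,0.145,0],[-0.077,0.017,0.145,0]]' 0.3; python3 - <<'E'
from h import *
S=cams.camera("scene");T=cams.camera("top")
a=cv2.resize(S[110:250,180:320],(400,400));b=cv2.resize(T[130:270,140:280],(400,400))
cv2.imwrite("pics/z1.png",np.hstack([a,b])[:,:,::-1])
print(read_state()["eef_pos"],read_state()["eef_rot"])
E
```

```text
clock: 3.35
eef_pos: [491.2, -143.4, 145.4]
eef_rot: [-3.128, -0.007, 1.768]
wrist_force: [0.1, -0.7, 0.6]
finger_gap: 66.0
[ 493.41528181 -144.05334721  149.55805804] [-3.13436852 -0.00321003  1.76728925]
```

View pics/z1.png

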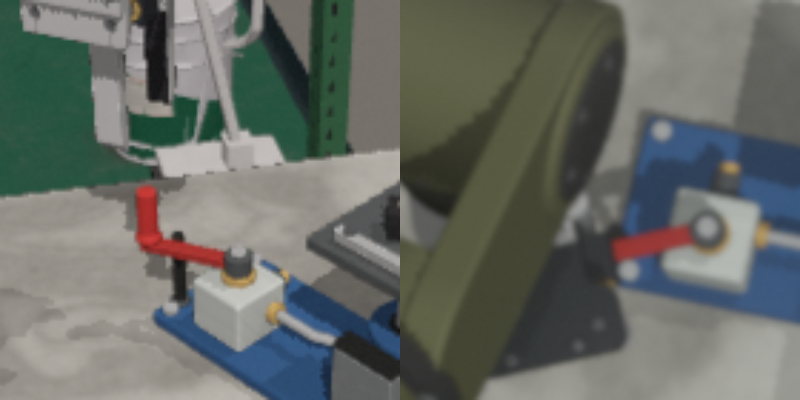

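The scene crop shows the gripper above the knob, which is at crop (147,190). The lever hasn't moved. I'll check where the fingertips should project before descending.

```bash
python3 - <<'E'
from h import *
for d in (-41,-33,0,33,41):
    X=np.array([493.4,-144,141.5])+d*np.array([.98,.19,0]); print(d,(proj("scene",X)-[180,110])*400/140,(proj("top",X)-[140,130])*400/140)
print((proj("scene",[494.5,-144.5,118])-[180,110])*400/140)
E
```

```text
-41 [118.01442133 194.31708557] [184.79568814 312.5173337 ]
-33 [123.11879238 188.27308406] [181.95551997 297.88103277]
0 [143.41347617 164.24248393] [170.35295055 238.08925721]
33 [162.5610043  141.57021189] [158.92933449 179.21968592]
41 [167.04094552 136.26558742] [156.18645766 165.08475858]
[146.67626646 191.92430228]
```

```bash
python3 - <<'E'
from h import *
S=cams.camera("scene");print(read_state()["eef_pos"],read_state()["clock"])
cv2.imwrite("pics/z2.png",cv2.resize(S[90:200,190:280],(720,600)[::1],interpolation=cv2.INTER_CUBIC)[:,:,::-1])
E
```

```text
[ 493.80706125 -144.15410683  150.23810568] 3.5
```

View pics/z2.png

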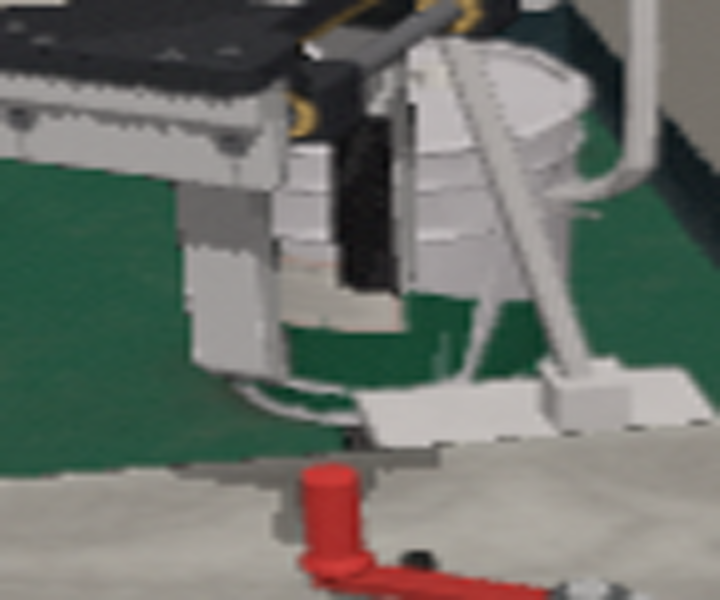

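The tips show about 18 px higher in the scene view than the projection predicts. I'll lower 20 mm with the open jaws still above the knob and measure by image difference.

```bash
cat > d.py <<'E'
from h import *
import sys
S=cams.camera("scene");T=cams.camera("top");s=read_state();print(s["eef_pos"],s["finger_gap"],s["wrist_force"])
o=cv2.imread("pics/scene0.png")[:,:,::-1];m=(cv2.absdiff(S,o).max(2)>45)
for c in range(208,252,2):
    r=np.where(m[:200,c])[0]; print((c,r.max() if len(r) else None),end=" ")
p=s["eef_pos"];print()
for d in (-s["finger_gap"]/2-6,-s["finger_gap"]/2,s["finger_gap"]/2,s["finger_gap"]/2+6): print(np.round(proj("scene",p+d*np.array([.98,.19,0])-[0,0,8])),end=" ")
a=cv2.resize(S[100:200,190:280],(396,440));b=cv2.resize(T[150:260,150:250],(400,440))
cv2.imwrite(sys.argv[1],np.hstack([a,b])[:,:,::-1])
E
python3 d.py pics/a1.png; python3 -m handwheel '[[0,0.0,0.012,0],[0,0,0.025,0],[0,0,0.025,0]]'; python3 d.py pics/a2.png
```

```text
[ 493.83872243 -144.1621469   150.26109815] 65.89805810667595 [-0.03307861  0.01456526  0.77873379]
(208, np.int64(121)) (210, np.int64(121)) (212, np.int64(176)) (214, np.int64(176)) (216, np.int64(176)) (218, np.int64(177)) (220, np.int64(177)) (222, np.int64(177)) (224, np.int64(178)) (226, np.int64(188)) (228, np.int64(174)) (230, np.int64(115)) (232, np.int64(173)) (234, np.int64(173)) (236, np.int64(175)) (238, np.int64(174)) (240, np.int64(174)) (242, np.int64(173)) (244, np.int64(174)) (246, np.int64(96)) (248, np.int64(96)) (250, np.int64(90)) 
[222. 177.] [223. 175.] [237. 159.] [238. 158.] clock: 3.98
eef_pos: [493.1, -143.9, 124.0]
eef_rot: [-3.134, -0.003, 1.767]
wrist_force: [0.4, -0.4, -0.2]
finger_gap: 65.8
[ 493.64091003 -144.12265877  125.10509157] 65.70771720478623 [0.10897245 0.25049309 0.34517677]
(208, np.int64(135)) (210, np.int64(135)) (212, np.int64(181)) (214, np.int64(180)) (216, np.int64(181)) (218, np.int64(182)) (220, np.int64(182)) (222, np.int64(183)) (224, np.int64(184)) (226, np.int64(194)) (228, np.int64(174)) (230, np.int64(130)) (232, np.int64(173)) (234, np.int64(174)) (236, np.int64(176)) (238, np.int64(175)) (240, np.int64(179)) (242, np.int64(179)) (244, np.int64(178)) (246, np.int64(109)) (248, np.int64(110)) (250, np.int64(110)) 
[223. 188.] [224. 186.] [238. 170.] [239. 168.]
```

View pics/a2.png

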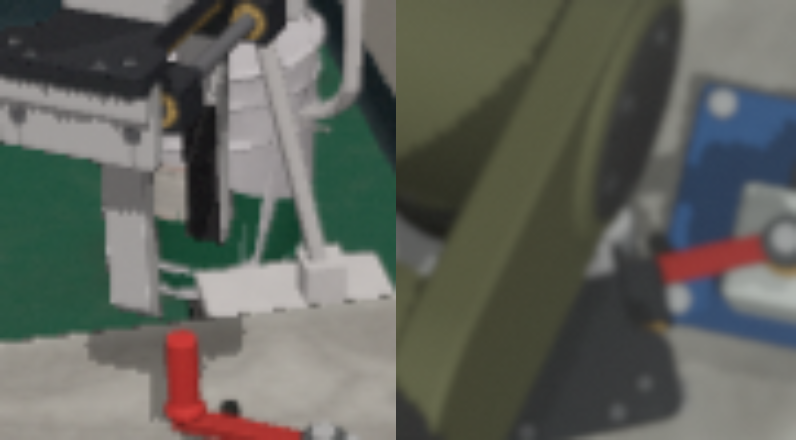

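```bash
python3 - <<'E'
from h import *
print(tri((227.7,125),(214.7,231.2)))
T=cams.camera("top");S=cams.camera("scene")
a=cv2.resize(T[190:240,180:240],(480,400),interpolation=cv2.INTER_CUBIC);cv2.imwrite("pics/a3.png",a[:,:,::-1])
print([ (z,plane("scene",219.5,170.5,z).round(),plane("scene",237.7,154.5,z).round()) for z in (117,140,155,165)])
E
```

```text
(array([ 445.73195149, -182.03329305,  264.50067739]), [array([ 0.5, -0. ]), array([-0.6,  0.4])])
[(117, array([ 503., -108.,  117.]), array([ 578., -102.,  117.])), (140, array([ 475., -131.,  140.]), array([ 546., -126.,  140.])), (155, array([ 456., -146.,  155.]), array([ 525., -141.,  155.])), (165, array([ 444., -156.,  165.]), array([ 511., -151.,  165.]))]
```

View pics/a3.png

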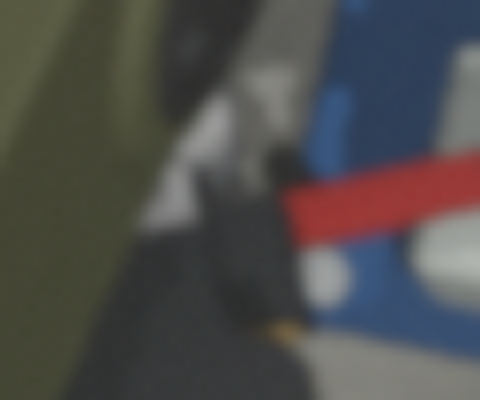

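```bash
python3 - <<'E'
from h import *
print(proj("scene",[552.6,-161,264.5]))
# vertical positions for body lower corner: near right corner (crop 155,168)
for z in (200,214,230,250): print(z,plane("scene",190+155/4.4,100+170/4.4,z).round())
E
```

```text
[252.18800676 100.93511128]
200 [ 499. -132.  200.]
214 [ 478. -148.  214.]
230 [ 455. -167.  230.]
250 [ 425. -190.  250.]
```

Ray geometry puts the visible tips near z≈155 while the state implies 117, though laterally they are centred. The open jaws straddle the knob with nothing under them either way, so I'll descend and check again.

```bash
python3 -m handwheel '[[0,0.0,0.012,0],[0,0,0.028,0],[0,0,0.028,0]]'; python3 d.py pics/a4.png
```

```text
clock: 4.55
eef_pos: [492.8, -143.9, 95.8]
eef_rot: [-3.134, -0.003, 1.767]
wrist_force: [1.1, 0.6, -0.0]
finger_gap: 66.1
[ 493.62840619 -144.14868149   97.28572584] 65.52482492282799 [ 0.63961572 -0.07316758 -0.40971923]
(208, np.int64(149)) (210, np.int64(186)) (212, np.int64(187)) (214, np.int64(187)) (216, np.int64(188)) (218, np.int64(188)) (220, np.int64(188)) (222, np.int64(189)) (224, np.int64(199)) (226, np.int64(199)) (228, np.int64(199)) (230, np.int64(199)) (232, np.int64(173)) (234, np.int64(173)) (236, np.int64(185)) (238, np.int64(185)) (240, np.int64(185)) (242, np.int64(185)) (244, np.int64(182)) (246, np.int64(123)) (248, np.int64(123)) (250, np.int64(123)) 
[224. 199.] [225. 198.] [238. 181.] [239. 179.]
```

View pics/a4.png

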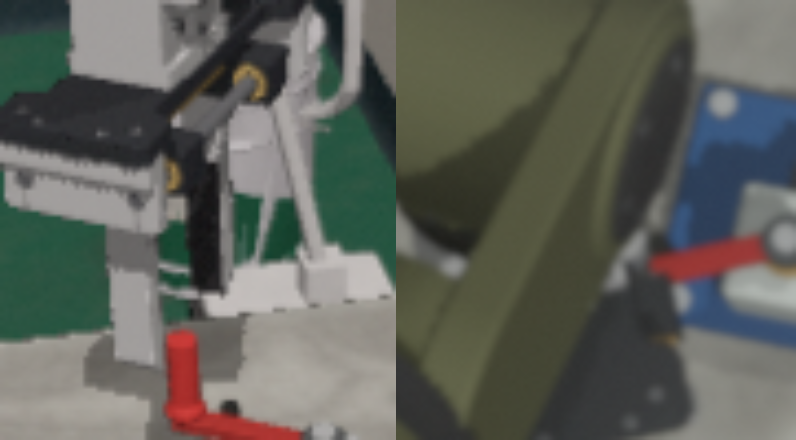

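The tips (crop (137,362) and (207,290)) are still just above the knob top (182,335), so the state's tool height really is about 36 mm low compared with what is seen. I'm continuing down with the jaws straddling the knob and watching force.

```bash
python3 -m handwheel '[[0,0.001,0.01,0],[0,0.002,0.02,0],[0,0.002,0.02,0]]'; python3 d.py pics/a5.png; python3 -m handwheel '[[0,0,0.008,0],[0,0,0.014,0],[0,0,0.014,0]]'; python3 d.py pics/a6.png
```

```text
clock: 5.03
eef_pos: [495.0, -143.6, 76.3]
eef_rot: [-3.135, -0.003, 1.767]
wrist_force: [0.1, 0.1, 0.4]
finger_gap: 65.6
[ 495.46725193 -143.74159919   77.20812367] 65.69668380274915 [0.16307123 0.30687433 0.3940116 ]
(208, np.int64(158)) (210, np.int64(190)) (212, np.int64(190)) (214, np.int64(191)) (216, np.int64(191)) (218, np.int64(191)) (220, np.int64(192)) (222, np.int64(193)) (224, np.int64(196)) (226, np.int64(199)) (228, np.int64(199)) (230, np.int64(199)) (232, np.int64(176)) (234, np.int64(173)) (236, np.int64(189)) (238, np.int64(189)) (240, np.int64(188)) (242, np.int64(188)) (244, np.int64(187)) (246, np.int64(173)) (248, np.int64(172)) (250, np.int64(132)) 
[225. 207.] [226. 205.] [239. 188.] [240. 187.] clock: 5.5
eef_pos: [495.1, -143.6, 62.6]
eef_rot: [-3.135, -0.003, 1.767]
wrist_force: [0.4, -0.3, 0.4]
finger_gap: 65.6
[ 495.44190858 -143.74357981   63.24640959] 65.90096127625462 [-1.75234188 -0.96030365  1.00226861]
(208, np.int64(165)) (210, np.int64(193)) (212, np.int64(193)) (214, np.int64(194)) (216, np.int64(194)) (218, np.int64(195)) (220, np.int64(195)) (222, np.int64(196)) (224, np.int64(196)) (226, np.int64(199)) (228, np.int64(199)) (230, np.int64(199)) (232, np.int64(182)) (234, np.int64(176)) (236, np.int64(189)) (238, np.int64(192)) (240, np.int64(190)) (242, np.int64(190)) (244, np.int64(190)) (246, np.int64(176)) (248, np.int64(172)) (250, np.int64(173)) 
[225. 212.] [226. 211.] [239. 193.] [240. 192.]
```

View pics/a6.png

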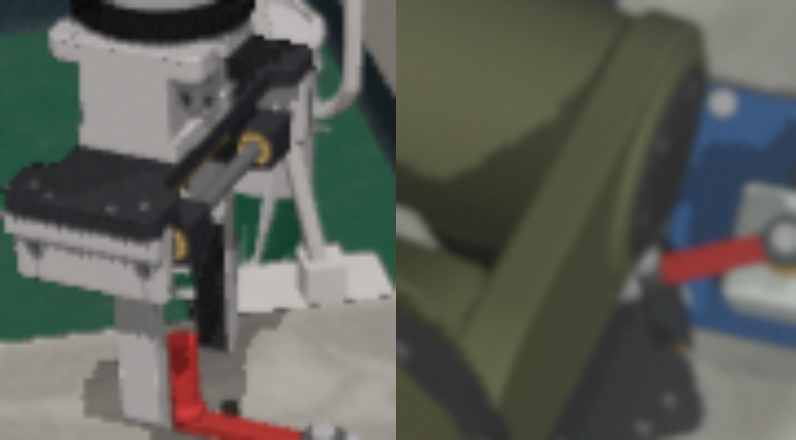

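The pads now straddle the upper ~20 mm of the knob: tips midpoint (180,383), between the knob top (182,332) and the foot (187,405). Closing gently.

```bash
python3 -m handwheel '[[0,0,0,0],[0,0,0,0],[0,0,0,0],[0,0,0,0]]' 0.74 6;  python3 -m handwheel '[[0,0,0,0],[0,0,0,0],[0,0,0,0]]' 1 6; python3 d.py pics/a7.png|head -1
```

```text
clock: 6.1
eef_pos: [495.4, -143.8, 63.3]
eef_rot: [-3.136, -0.002, 1.767]
wrist_force: [-0.8, -0.4, -0.3]
finger_gap: 29.3
clock: 6.48
eef_pos: [495.0, -143.8, 63.2]
eef_rot: [-3.135, -0.003, 1.767]
wrist_force: [-5.7, -0.8, 2.9]
finger_gap: 14.3
[ 495.0231082  -143.77466643   63.21925714] 14.749405312199894 [-4.44557781 -0.53727926  2.84777254]
```

Gap is 14.7 mm, so the knob is gripped. Next is a table-height tracker, then opening in small steps.

```bash
cat > m.py <<'E'
from h import *
o=cv2.imread("pics/scene0.png")[:,:,::-1]; x0,y0=306,180; P=np.ascontiguousarray(o[y0:203,x0:350])
S=cams.camera("scene"); s=read_state()
W=np.ascontiguousarray(S[y0-5:y0+60,x0-8:358])
r=cv2.matchTemplate(W,P,cv2.TM_CCOEFF_NORMED);_,v,_,(mx,my)=cv2.minMaxLoc(r)
f=0
if 0<my<r.shape[0]-1: a,b,c=r[my-1:my+2,mx]; f=(a-c)/(2*(a-2*b+c))
dv=my+f-5
zs=np.linspace(168,95,74); vs=np.array([proj("scene",[493,-360,z])[1] for z in zs]); h=168-np.interp(dv+vs[0],vs,zs)
L=np.array(s["eef_pos"])[:2]-[508,-213]; th=np.arctan2(L[1],L[0])-np.arctan2(69.2,-13)
print(f"t {s['clock']:.2f} drop {h:.1f} mm score {v:.2f} du {mx-8} theta {th:.3f} r {np.hypot(*L):.1f} F {np.round(s['wrist_force'],1)} gap {s['finger_gap']:.1f}")
E
python3 m.py; python3 -m handwheel '[[0,-0.003,0,0],[-0.0003,-0.006,0,0],[-0.0003,-0.007,0,0]]' 1 15 >/dev/null; python3 m.py;python3 m.py
```

```text
t 6.62 drop 0.0 mm score 1.00 du 0 theta -0.001 r 70.4 F [-4.9 -1.5  3.1] gap 14.7
t 7.05 drop 0.0 mm score 1.00 du 0 theta 0.094 r 70.7 F [ 2.7  4.  -1.9] gap 14.6
t 7.10 drop 0.0 mm score 1.00 du 0 theta 0.094 r 70.7 F [ 3.3  3.3 -0.8] gap 14.2
```

```bash
python3 -m handwheel '[[-0.0003,-0.002,0,0],[-0.0006,-0.0037,0,0],[-0.0006,-0.0037,0,0]]' >/dev/null; python3 m.py;python3 -m handwheel '[[-0.0003,-0.002,0,0],[-0.0007,-0.0036,0,0],[-0.0007,-0.0036,0,0]]' >/dev/null; python3 m.py; python3 -m handwheel '[[0,0,0,0],[0,0,0,0]]' >/dev/null; python3 m.py
```

```text
t 7.53 drop 0.0 mm score 1.00 du 0 theta 0.144 r 70.7 F [ 2.9  3.1 -1.2] gap 14.5
t 7.95 drop 0.0 mm score 1.00 du 0 theta 0.195 r 70.7 F [ 1.6  3.9 -0.3] gap 14.5
t 8.25 drop 0.0 mm score 1.00 du 0 theta 0.195 r 70.7 F [ 2.2  3.6 -0.9] gap 14.4
```

```bash
python3 -m handwheel '[[-0.0003,-0.002,0,0],[-0.0007,-0.0035,0,0],[-0.0007,-0.0035,0,0]]' >/dev/null; python3 m.py;python3 -m handwheel '[[-0.0005,-0.002,0,0],[-0.0009,-0.0035,0,0],[-0.0009,-0.0035,0,0]]' >/dev/null; python3 m.py; python3 -m handwheel '[[-0.0005,-0.002,0,0],[-0.001,-0.0034,0,0],[-0.001,-0.0034,0,0]]' >/dev/null; python3 m.py
```

```text
t 8.68 drop 0.0 mm score 1.00 du 0 theta 0.245 r 70.7 F [ 2.2  2.8 -1. ] gap 14.9
t 9.10 drop 0.0 mm score 1.00 du 0 theta 0.297 r 70.7 F [ 2.5  2.9 -0.4] gap 14.8
t 9.53 drop 0.0 mm score 1.00 du 0 theta 0.348 r 70.8 F [ 2.9  2.1 -0.5] gap 14.9
```

```bash
python3 -m handwheel '[[-0.0007,-0.002,0,0],[-0.0012,-0.0033,0,0],[-0.0012,-0.0033,0,0]]' >/dev/null; python3 m.py;python3 -m handwheel '[[-0.0007,-0.002,0,0],[-0.0014,-0.0032,0,0],[-0.0014,-0.0032,0,0]]' >/dev/null; python3 m.py
```

```text
t 9.95 drop 4.5 mm score 0.99 du 0 theta 0.398 r 70.8 F [ 3.7  2.3 -0.7] gap 14.6
t 10.38 drop 12.9 mm score 0.99 du -1 theta 0.448 r 70.7 F [ 3.1  1.4 -0.8] gap 14.1
```

```bash
python3 m.py
```

```text
t 10.43 drop 14.1 mm score 0.97 du -1 theta 0.448 r 70.7 F [ 3.2  1.9 -1.3] gap 14.5
```

```bash
python3 -m handwheel '[[0,0,0,0],[0,0,0,0],[0,0,0,0]]' >/dev/null; python3 m.py;python3 -m handwheel '[[0,0,0,0],[0,0,0,0],[0,0,0,0],[0,0,0,0]]' >/dev/null; python3 m.py
```

```text
t 10.85 drop 25.0 mm score 0.97 du -1 theta 0.448 r 70.7 F [ 2.8  1.9 -0.7] gap 14.4
t 11.40 drop 38.4 mm score 0.97 du -2 theta 0.448 r 70.7 F [ 2.5  2.5 -0.7] gap 14.7
```

Steady at about 25 mm/s. Holding.

```bash
python3 -m handwheel '[[0,0,0,0],[0,0,0,0],[0,0,0,0],[0,0,0,0],[0,0,0,0]]' >/dev/null; python3 m.py;python3 -m handwheel '[[0,0,0,0],[0,0,0,0],[0,0,0,0],[0,0,0,0],[0,0,0,0]]' >/dev/null; python3 m.py; python3 -m handwheel '[[0,0,0,0],[0,0,0,0],[0,0,0,0],[0,0,0,0],[0,0,0,0]]' >/dev/null; python3 m.py; python3 - <<'E'
from h import *
S=cams.camera("scene");T=cams.camera("top")
cv2.imwrite("pics/b1.png",np.hstack([cv2.resize(S[150:300,200:380],(432,360)),cv2.resize(T[150:270,180:300+80],(367,360))])[:,:,::-1])
E
```

```text
t 12.07 drop 55.5 mm score 0.96 du -2 theta 0.448 r 70.7 F [ 2.1  2.2 -1. ] gap 14.6
t 12.75 drop 60.5 mm score 0.97 du -3 theta 0.448 r 70.7 F [ 2.8  2.2 -1.5] gap 14.5
t 13.43 drop 60.5 mm score 0.97 du -3 theta 0.448 r 70.7 F [ 2.2  1.2 -1.3] gap 14.3
```

View pics/b1.png

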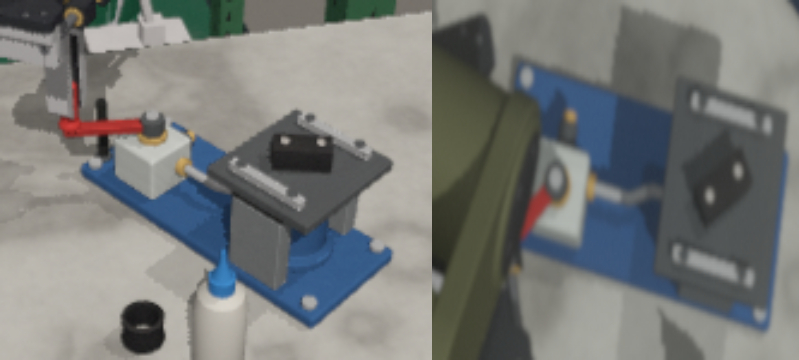

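The table sits on its rests (drop constant at 60.5 mm, rests in contact at b1 (260,210)) and the bystanders are undisturbed. Closing the lever along the arc.

```bash
python3 -m handwheel '[[0.0023,0.005,0,0],[0.004,0.011,0,0],[0.0057,0.018,0,0],[0.0065,0.024,0,0],[0.0066,0.0255,0,0]]'; python3 m.py; python3 -m handwheel '[[0,0.0012,0,0],[0,0.0025,0,0],[0,0.0025,0,0]]' - 25; python3 m.py
```

```text
clock: 14.15
eef_pos: [488.9, -143.9, 63.1]
eef_rot: [-3.133, -0.005, 1.767]
wrist_force: [-7.4, 3.7, 5.5]
finger_gap: 14.5
t 14.20 drop 60.5 mm score 0.97 du -3 theta 0.082 r 71.7 F [-6.   3.9  3.8] gap 15.0
clock: 14.58
eef_pos: [490.7, -143.2, 63.1]
eef_rot: [-3.131, -0.005, 1.767]
wrist_force: [-6.9, 1.7, 5.7]
finger_gap: 14.4
t 14.62 drop 60.5 mm score 0.97 du -3 theta 0.057 r 71.9 F [-7.2  2.   4.7] gap 14.5
```

```bash
python3 -m handwheel '[[0,0.001,0,0],[0,0.002,0,0],[0,0.002,0,0]]'|grep -E "pos|force"; python3 m.py; python3 -m handwheel '[[0,0.001,0,0],[0,0.001,0,0]]' |grep -E "pos|force"; python3 m.py
```

```text
eef_pos: [491.9, -142.7, 63.0]
wrist_force: [-6.0, 1.4, 4.8]
t 15.05 drop 60.5 mm score 0.97 du -3 theta 0.039 r 72.1 F [-6.7  0.4  5.8] gap 14.3
eef_pos: [492.2, -142.5, 63.0]
wrist_force: [-6.4, -0.2, 4.0]
t 15.35 drop 60.5 mm score 0.97 du -3 theta 0.036 r 72.2 F [-7.3 -0.3  5. ] gap 14.8
```

```bash
python3 -m handwheel '[[-0.0005,0.001,0,0],[-0.001,0.0025,0,0],[-0.001,0.0025,0,0]]'|grep -E "pos|force"; python3 m.py; python3 -m handwheel '[[0,0.001,0,0],[0,0.0015,0,0]]' |grep -E "pos|force"; python3 m.py
```

```text
eef_pos: [494.1, -142.3, 63.0]
wrist_force: [-7.1, 5.3, 7.2]
t 15.78 drop 60.5 mm score 0.97 du -3 theta 0.009 r 72.0 F [-7.4  5.4  7.1] gap 14.2
eef_pos: [494.2, -142.1, 62.9]
wrist_force: [-13.4, -1.2, 9.2]
t 16.07 drop 60.5 mm score 0.97 du -3 theta 0.006 r 72.2 F [-11.9  -0.3   8.3] gap 14.3
```

```bash
python3 -m handwheel '[[0,0.0018,0,0],[0,0.0018,0,0],[0,0.0018,0,0],[0,0.0018,0,0],[0,0.0018,0,0]]'|grep -E "pos|force"; python3 m.py
```

```text
eef_pos: [494.2, -142.0, 62.9]
wrist_force: [-15.2, -2.2, 10.3]
t 16.75 drop 60.5 mm score 0.97 du -3 theta 0.006 r 72.3 F [-15.3  -1.   10.4] gap 14.1
```

```bash
python3 -m handwheel '[[0,0.0018,0,0],[0,0.0018,0,0]]'|grep -E "pos|force";  python3 -m handwheel '[[0,0.001,0,0],[0,0.0005,0,0],[0,0,0,0],[0,0,0,0]]' 0.3; python3 -m handwheel '[[0,0,-0.02,0],[0,0,-0.04,0],[0,0,-0.07,0],[0,0,-0.1,0],[0,0,-0.13,0]]' && python3 -m handwheel '[[0.03,0,-0.03,0],[0.08,0,-0.05,0],[0.14,0,-0.05,0],[0.19,0,-0.05,0],[0.19,0,-0.05,0]]'; python3 - <<'E'
from h import *
S=cams.camera("scene");T=cams.camera("top")
for n,p,(x0,y0,x1,y1) in (("s",S,(210,160,290,240)),("t",T,(180,180,280,250))):
    m=red(p)[y0:y1,x0:x1]; k,l,st,c=cv2.connectedComponentsWithStats(m)
    for i in range(1,k):
        if st[i,4]>15: print(n,st[i],c[i]+[x0,y0])
cv2.imwrite("pics/c1.png",np.hstack([cv2.resize(S[150:350,190:390],(400,400)),cv2.resize(T[160:340,190:390],(400,400))])[:,:,::-1])
E
python3 m.py
```

```text
eef_pos: [494.1, -141.9, 62.8]
wrist_force: [-16.9, -3.4, 10.6]
clock: 17.5
eef_pos: [494.1, -141.9, 62.8]
eef_rot: [-3.112, -0.01, 1.764]
wrist_force: [-0.9, -0.1, 0.1]
finger_gap: 50.9
clock: 18.12
eef_pos: [498.1, -142.4, 193.8]
eef_rot: [-3.112, -0.01, 1.764]
wrist_force: [0.1, -0.2, -0.2]
finger_gap: 65.7
clock: 18.75
eef_pos: [462.6, 46.2, 246.0]
eef_rot: [-3.113, -0.01, 1.768]
wrist_force: [0.9, -0.1, -0.7]
finger_gap: 66.0
s [ 18  15  30  29 273] [238.17582418 191.61904762]
t [ 19  30  42  14 241] [216.84647303 215.98755187]
t 18.90 drop 60.5 mm score 0.97 du -3 theta -0.013 r 260.1 F [-0.3  0.9 -0.2] gap 65.7
```

View pics/c1.png

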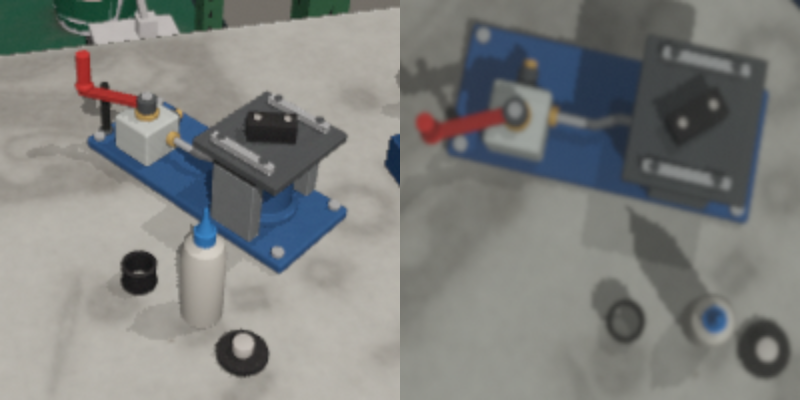

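The lever's red outline has the same bounding boxes as at the start, so it is shut. The table is down on its rests, the bystanders are in place and the gripper is clear.

```bash
python3 -c "
from cell import manip,read_state
print(manip.sign_off(),read_state()['clock'])"
```

```text
the job is handed in; nothing more can be done
the job is handed in; nothing more can be done
```

The table is down on its rests, the lever is shut and nipped up, and the job is handed in. The robot's clock read about 19 s at the last check.

- **Lowering:** I gripped the knob and opened the lever in 0.05 rad steps. The table started to sink between 0.35 and 0.40 rad. I held the lever at 0.45 rad and the table came down at about 25 mm/s until it stopped.
- **Shutting:** I turned the lever back against its post and pushed with 15–17 N at the knob for about 0.8 s (about 12–13 N just before), then let go and backed the arm clear.

**Last checks:**
- The red lever's image outline has the same position and size in both cameras as before the move.
- Table height was unchanged from 12.8 s until hand-in.
- The wheel, loupe and bottle look unmoved by eye; I did not measure them again.
- The wrist force is about zero with the arm clear.

**Disagreements:**
- **Tool height:** the reported height put the fingertips about 36 mm lower than the scene camera showed. I set the grip height from the images, and the 14.7 mm finger gap on the 15 mm knob confirmed it.
- **Table drop:** I measured 60.5 mm, less than the 68 mm maximum. I took the table as seated because it had stopped moving and looked to be resting on the rests.
- **Closing force:** turning the lever shut read about 6–7 N, above the stated 3.5 N, and an upward force of about 10 N on the tool built up during the final push. Both vanished on release.

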